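# Load a bracket into the sloping weld jig and start the cycle

## Robot

A 7-joint arm with a two-finger parallel gripper is mounted at the origin on the work surface. World frame = base frame: x ahead of the robot, y to its left, z up, the work surface at z = 0. Lengths are in mm, angles in rad, forces in N, time in s.
With the tool pointing down it reaches from about 425 to 875 mm from the base axis. Payload 9.9 kg.
Tool frame: the origin (TCP) lies at the very end of the fingers, on their centre line; the grasp point (between the pads) lies 19 mm behind it; z points along the fingers, y is the line along which they close (so a half turn about z gives the same grasp; the last joint's range is limited). The gripper opens to 85 mm and grips with 20 to 120 N. Pads are 22 mm wide; open, the fingers measure 114 mm over their backs; the gripper's body (76 mm by 85 mm) begins 54 mm behind the grasp point. The pads swing forward as they close: fully open they stand 13 mm farther back than shut.
Start: joints at [1.256, 0.576, 0.025, 1.437, -0.015, 1.129, -0.057], TCP at [154.415, -657.104, 231.289] pointing down, gripper open.
Joint ranges: [-2.76, 2.76], [-0.34, 2.15], [-1.52, 1.57], [0.19, 2.46], [-1.09, 4.23], [0.17, 1.99], [-2.82, 2.82]. Speed limits (rad/s): [2.22, 2.22, 3.01, 3.01, 3.14, 3.14, 3.14].

## Interface

Orientations are given as a rotation vector (axis times angle).
In Python, from bench import r gives the robot as it stands. The module is installed in compiled form; this text tells all that it offers.
- The arm moves only by the tool servo_tool, never from a script. Its argument "deltas" is a list that holds one entry, the list of rows, each a list of 5 numbers: the shift along the world's x, y, z in cm, then the turn about the world's z in degrees, then the closure, from 0 (fully open) to 1 (shut). In form: [[[tx, ty, tz, turn, fingers], ...]]. A call has exactly 10 rows; each row shifts and turns the commanded pose from where the row before left it; what a row does not reach is not made up. A row lasts 1/8 s, in which the tool goes at most 62.5 mm and 10.7 degrees, less where a joint would pass 70% of its speed; a pose out of reach is approached as far as the arm can. A call with a gripper value outside its range is refused whole. The fingers move at their own pace and stop on an object; "force" is the grip in N (left out, the last holds). Time passes only in rows, so rows that do not move let the fingers close, or fill a call up. It gives the time, the measured TCP pose, the force, the opening and the grip force at its end, in the units of the state.
- r.state(): the state, without advancing time (a new reading comes with each control period).
- r.snapshot(name): name is "side" or "top"; returns a dict with "color" (384x512x3 uint8, red, green, blue), "intrinsics" (3x3 intrinsics, pixels), "k1" (the pictures are not rectified: a ray, as slopes to the right and down, at radius r is drawn at 1 + k1 r^2 times it, then the intrinsics apply), "rvec" (rotation vector, rad) and "tvec" (3), from world to camera coordinates, as OpenCV has them. Camera axes: x right, y down, z forward; pixel columns grow to the right and rows downward; lengths in mm; the calibration is good to about 2 mm. A picture is of the moment at which its call begins. There is no depth.
- r.sign_off(): hands the job in; it is judged then, once.
Trained networks look in the newest picture that a camera, given by its name, has taken for a name from the list of things; names that differ only in an ending like _2 or _b are one class to them, and where a whole thing is asked for, a point or a joint stands for the part that bears it (a point fixed in the world has none). Each returns a list of dicts, best first, with "confidence" (0 to 1); they miss things now and then, are a little off and sometimes report something else, mostly with a low value. They report only what shows in the picture. A call takes as long as a camera call.
- r.cut_out(camera, thing): "pixels" (384x512 bool, what is visible of it) and "location" ([column, row] in pixels, amid what is visible of it).
The state is a dict: "time": time; "joints": joint angles; "joint_vel": joint speeds; "joint_torque": joint torques, N m; "position": TCP position; "eef_rot": TCP orientation; "force": force on the tool from outside, world axes, zero at the start; "wrist_torque": the same for the moment, N m; "finger_gap": finger opening in mm; "finger_force": force on a finger pad.
Only numpy, scipy, OpenCV 4.12 (cv2) and the standard library are available. Lean on these libraries where they do the work, as an engineer would, in place of code of your own. Each camera call takes 0.05 s, during which the arm holds its last target. There are 200 camera calls.

## Task

Take the steel T-bracket from the plywood board and gently seat it, rib up, fully home, flat and square in the pocket of the sloping weld jig, without dropping or ramming it in; either way round is right. Let go of it, then press the green start button fully down and release it. Leave the other things on the bench where they are.

Things in the scene. Friction and masses are not known exactly. Their poses are not given: they have to be found in the camera images.
- bracket: loose bright steel T-bracket, 0.3 to 0.6 kg, rib up on the plywood board: flange 80 (x) x 60 (y) x 8 (z) mm; upright rib in its middle, 50 mm long (x), 10 mm thick (y), from 8 to 44 mm above the underside. Origin: centre of the underside; x along the long side and the rib, z up through the rib. A half turn about z makes no difference
- rib_top (a point): centre of the top edge of the bracket's rib, 44 mm above the flange's underside
- jig: fixed blue stand of the weld jig, 150 x 120 mm foot; origin centre of the underside on the bench; x points level, from the low side of the slope to the high side
- pocket: yellow block on the jig, 130 x 110 x 22 mm, with a pocket 86 (x) x 66 (y) mm, 8 mm deep, 2 mm chamfer, copper-coloured floor, sloping at 30 degrees towards the robot. Origin: centre of the pocket floor, 65 mm above the bench; z square out of the pocket, x up the slope along its long side, y level; block face at z = 8 mm. The bracket seats with its origin here, flange flush with the face
- board: fixed plywood board on which the bracket lies, 170 x 240 x 12 mm; origin centre of the underside
- console: fixed grey control box, 80 x 80 x 50 mm, with the start button on top; origin centre of its underside
- start_top (a point): centre of the top face of the green start button, 32 mm dia., on the control box; it is pressed straight down
- start (a joint): travel of the start button in m: 0 up, 0.007 fully down; spring, about 5 N when fully down
- tube: offcut of square steel tube 100 x 30 x 30 mm lying on the plywood board; origin centre of underside; bystander
- spray_can: can with orange label, 60 mm dia., 160 mm high, standing; origin centre of its underside; bystander
- hammer: hammer, 260 mm long, lying on the bench; bystander
- wire_brush: brush with a handle lying on the bench; bystander
- magnet_square: red triangular welding magnet, 90 x 90 x 16 mm, lying flat; bystander
- clamp: steel screw clamp, about 190 x 100 x 20 mm, lying flat; bystander
- flat_bars: two flat steel bars on each other, 200 x 34 x 16 mm; bystander
- tin: small aluminium bowl, 70 mm dia., 40 mm high; bystander

How it is judged (in metres and radians):
On the way, in this order (a step that is already met when the one before it is completed fails the run):
1. the bracket is seated in the pocket, rib up, flat and square, let go and at rest (x of bracket in the frame of pocket between -0.005 and 0.005 m and y of bracket in the frame of pocket between -0.005 and 0.005 m and z of bracket in the frame of pocket between -0.002 and 0.002 m and angle between the z axis of bracket and the z axis of pocket, either way round below 0.05 rad and angle between the x axis of bracket and the x axis of pocket, either way round below 0.14 rad and z of rib_top in the frame of pocket above 0.03 m and contact force between bracket and the fingers below 0.1 N and linear speed of bracket below 0.01 m/s), for 0.2 s.
2. the start button is pressed fully down with the bracket seated (x of bracket in the frame of pocket between -0.005 and 0.005 m and y of bracket in the frame of pocket between -0.005 and 0.005 m and z of bracket in the frame of pocket between -0.002 and 0.002 m and angle between the z axis of bracket and the z axis of pocket, either way round below 0.05 rad and angle between the x axis of bracket and the x axis of pocket, either way round below 0.14 rad and z of rib_top in the frame of pocket above 0.03 m and value of joint start above 0.0055 m), for 0.05 s.
At the end, for the whole second after the job is handed in: The bracket lies in the pocket rib up, its origin within 5 mm of the pocket's centre along x and y and within 2 mm of the floor, within 0.05 rad of flat and 0.14 rad of square (either way round), at rest and let go; the start button has been pressed and is up again (below 1 mm) (all of step 1 and value of joint start below 0.001 m); the robot touches nothing.
It fails at once if the bracket is dropped or rammed into the jig (over 80 N between them) (contact force between bracket and jig above 80 N).
It fails at once if another thing on the bench is moved more than 30 mm (distance of any of tube, spray_can, hammer, wire_brush, magnet_square, clamp, flat_bars, tin from where it was at the start of the episode above 0.03 m).
It also fails if it takes over 51 s, if anything falls off the work surface, if the arm or the gripper's body presses on something with over 40 N, if the wrist force passes 120 N, or if a joint passes its speed limit or range.

## Working session

There is one attempt and no reset: what is moved stays moved. The work goes in short steps, Python scripts to look and compute and a tool call to move; the robot and the scene stay as the last step left them, time stands still between calls to the robot, and variables do not carry over. Pictures are saved under pics/ and viewed, at most 10 in all, crops included, and the job is handed in when it is done.

Besides the shell and the picture viewer there is one more tool, called after "Request:" as name(argument=value, ...), one argument or row to a line, values as JSON. servo_tool: Moves the arm, as the interface text tells. Its arguments: {"type":"object","properties":{"deltas":{"type":"array","items":{"type":"array","items":{"type":"array","items":{"type":"number"}}}},"force":{"type":"number"}},"required":["deltas"]}

```bash
mkdir -p pics; cat > h.py <<'E'
import numpy as np, cv2
from bench import r
def save(n,f):
    s=r.snapshot(n); cv2.imwrite('pics/'+f,s['color'][:,:,::-1]); return s
def ray(s,uv):
    K=np.array(s['intrinsics']);k=s['k1']
    d=cv2.undistortPoints(np.array([[uv]],float),K,np.array([k,0,0,0.]))[0,0] 
    R=cv2.Rodrigues(np.array(s['rvec'],float))[0];t=np.array(s['tvec'],float)
    v=R.T@np.array([d[0],d[1],1]); return -R.T@t, v
def atz(s,uv,z):
    c,v=ray(s,uv); return c+v*(z-c[2])/v[2]
def proj(s,P):
    return cv2.projectPoints(np.array(P,float).reshape(-1,1,3),np.array(s['rvec'],float),np.array(s['tvec'],float),np.array(s['intrinsics'],float),np.array([s['k1'],0,0,0.]))[0].reshape(-1,2)
def tri(obs):
    A=np.zeros((3,3));b=np.zeros(3)
    for s,uv in obs:
        c,v=ray(s,uv);v=v/np.linalg.norm(v);M=np.eye(3)-np.outer(v,v);A+=M;b+=M@c
    return np.linalg.solve(A,b)
E
python3 - <<'E'
from h import *
import pickle
S={n:save(n,n+'0.png') for n in('top','side')}
print({n:(ray(S[n],(256,192))) for n in S})
M={}
for n in S:
  for t in ['bracket','rib_top','pocket','jig','board','console','start_top','tube','spray_can']:
    for d in r.cut_out(n,t)[:2]:
      p=d['pixels']; print(n,t,round(d['confidence'],2),np.round(d['location'],1),p.sum(),cv2.boundingRect(p.astype('uint8')))
      M.setdefault((n,t),p)
pickle.dump((S,M),open('s0.pkl','wb'))
st=r.state();print(st['time'],st['position'],st['eef_rot'],st['finger_gap'])
a=np.hstack
E
```

```text
{'top': (array([ 436.91055419,    9.408117  , 1366.7745591 ]), array([ 1.00092078e-01,  5.75435139e-04, -9.95029972e-01])), 'side': (array([ 127.76252727,  922.14724551, 1194.07392748]), array([ 0.3128484 , -0.61053155, -0.72775748]))}
top bracket 0.7 [337.  218.4] 386 (327, 204, 23, 26)
top rib_top 0.68 [340.1 216.9] 373 (327, 205, 23, 25)
top pocket 0.64 [195.1 190.3] 1095 (174, 176, 39, 39)
top pocket 0.43 [255.3 179.5] 52 (253, 175, 8, 8)
top jig 0.75 [195.2 195.7] 1396 (173, 174, 44, 46)
top board 0.92 [321.7 219.5] 2359 (291, 194, 67, 47)
top console 0.97 [256.6 182.6] 587 (246, 167, 22, 28)
top start_top 0.61 [255.1 180.5] 47 (253, 176, 8, 7)
top start_top 0.55 [337.6 218.9] 367 (327, 205, 22, 25)
top tube 0.82 [297.2 216.3] 250 (293, 202, 10, 28)
top tube 0.71 [339.9 218.4] 363 (327, 205, 23, 25)
top spray_can 0.64 [194.5 139.7] 399 (185, 125, 23, 25)
side bracket 0.59 [315.  164.7] 292 (308, 159, 21, 16)
side bracket 0.17 [181.4 221.2] 795 (170, 201, 24, 44)
side rib_top 0.77 [317.3 167.4] 314 (308, 159, 21, 17)
side pocket 0.69 [233.5 254.9] 1405 (211, 230, 46, 47)
side jig 0.98 [233.  259.8] 1998 (210, 229, 53, 55)
side board 0.62 [316.3 180.4] 1419 (280, 153, 64, 54)
side console 0.63 [252.  207.4] 724 (234, 192, 36, 32)
side tube 0.65 [248.6 160.7] 456 (227, 144, 53, 28)
side tube 0.6 [304.3 190.1] 339 (288, 182, 30, 18)
side spray_can 0.93 [181.1 219.4] 768 (170, 201, 24, 44)
1.0 [ 154.45202855 -657.0658923   231.28240114] [-3.12060601e+00 -3.61832361e-01  5.24822782e-07] 85.64496294841697
```

View pics/top0.png

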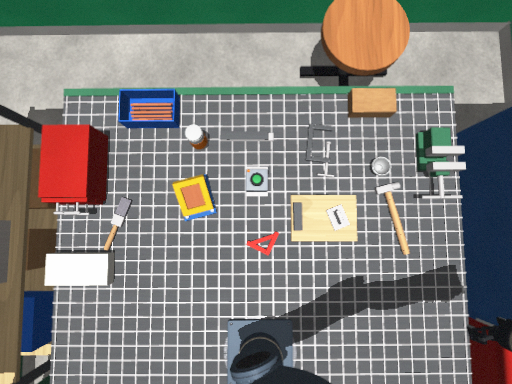

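View pics/side0.png

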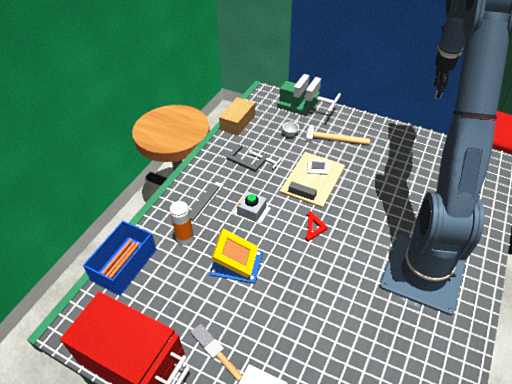

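```bash
python3 - <<'E'
from h import *
import pickle
S,M=pickle.load(open('s0.pkl','rb'))
def crop(n,c,w=25):
    x,y=c; im=S[n]['color'][y-w:y+w,x-w:x+w,::-1]
    return cv2.resize(im,(260,260),interpolation=cv2.INTER_NEAREST)
m=np.vstack([np.hstack([crop('top',(338,217),15),crop('top',(195,195)),crop('top',(256,180),16)]),np.hstack([crop('side',(317,167),15),crop('side',(236,255),28),crop('side',(252,205),18)])])
cv2.imwrite('pics/m.png',m)
for n,c in(('top',[(336,213),(342,214),(340,222),(330,215),(350,225),(337,217)]),('side',[(311,165),(318,163),(318,167),(325,165),(318,172),(330,175)])):
    for p in c: print(n,p,S[n]['color'][p[1],p[0]])
E
```

```text
top (336, 213) [117 114 113]
top (342, 214) [245 244 244]
top (340, 222) [129 126 128]
top (330, 215) [247 246 246]
top (350, 225) [249 233 180]
top (337, 217) [97 98 97]
side (311, 165) [242 242 242]
side (318, 163) [126 130 126]
side (318, 167) [122 121 120]
side (325, 165) [250 249 248]
side (318, 172) [255 255 255]
side (330, 175) [253 246 191]
```

View pics/m.png

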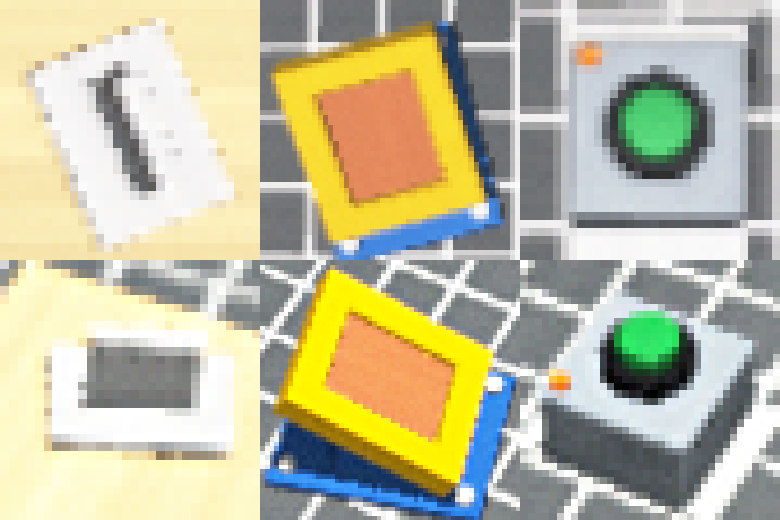

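```bash
cat > fit.py <<'E'
from h import *
from scipy.optimize import minimize
U=8
def fill(s,box,P,hull=True):
    x0,y0,w,h=box; m=np.zeros((h*U,w*U),'uint8')
    q=proj(s,P); q=((q-[x0,y0]+0.5)*U-0.5)
    q=(q*16).round().astype(np.int32)
    if hull:q=cv2.convexHull(q)
    cv2.fillPoly(m,[q.reshape(-1,1,2)],1,shift=4); return m
dn=lambda m,box:cv2.resize(m.astype(np.float32),(box[2],box[3]),interpolation=cv2.INTER_AREA)
def rz(a):c,s=np.cos(a),np.sin(a);return np.array([[c,-s,0],[s,c,0],[0,0,1]])
def boxp(x,y,z0,z1,cz=0):return np.array([[a*x/2,b*y/2,c] for a in(-1,1) for b in(-1,1) for c in(z0,z1)])
def brk(s,box,p,R=None):
    R=rz(p[3]) if R is None else R; T=lambda P:P@R.T+p[:3]
    f=fill(s,box,T(boxp(80,60,0,8))); g=fill(s,box,T(boxp(50,10,8,44)))
    return f|g
Ry=cv2.Rodrigues(np.array([0,-np.pi/6,0]))[0]
def jig(s,box,p):
    R=rz(p[3])@Ry; T=lambda P:P@R.T+p[:3]
    b=fill(s,box,T(boxp(130,110,-14,8)))
    op=lambda z,x,y:fill(s,box,T(np.array([[-x,-y,z],[x,-y,z],[x,y,z],[-x,y,z]])/np.array([2,2,1])))
    return b,op(0,86,66)&op(8,86,66)
def cyl(s,box,p):
    a=np.linspace(0,2*np.pi,40); c=np.c_[16*np.cos(a),16*np.sin(a),0*a]
    return fill(s,box,np.r_[c+p[:3],c+[p[0],p[1],p[3]]])
def img(s,box):
    x,y,w,h=box; return s['color'][y:y+h,x:x+w].astype(float)
def run(f,p,st):
    best=None
    for k in range(3):
        sx=np.array([p]+[np.array(p)+np.eye(len(p))[i]*st[i]/(k+1) for i in range(len(p))])
        o=minimize(f,p,method='Nelder-Mead',options=dict(initial_simplex=sx,maxiter=400,xatol=.01,fatol=1e-4)); p=o.x
    return p,o.fun
E
cat > f0.py <<'E'
from fit import *; import pickle
S,M=pickle.load(open('s0.pkl','rb'))
def go(name,boxes,obs,model,p0,st):
    tg={n:obs(img(S[n],boxes[n])) for n in boxes}
    for use in (('top','side'),('top',),('side',)):
        def c(p):
            e=0
            for n in use:
                ms=model(S[n],boxes[n],p); ms=ms if isinstance(ms,tuple) else (ms,)
                for m,t in zip(ms,tg[n]): e+=((dn(m,boxes[n])-t)**2).sum()
            if len(use)<2: e+=1e3*(p[2]-pz)**2+ (1e3*(p[3]-py)**2 if name=='btn' else 0)
            return e
        if len(use)==2: p,f=run(c,p0,st); pz=p[2];py=p[3];pp=p
        else: p,f=run(c,pp,st)
        print(name,use,np.round(p,3),round(f,2))
    return pp
sat=lambda i:1-i[...,2]/(i[...,0]+1)
def g(s,uv,z):return list(atz(s,uv,z))
go('bracket',{'top':(322,201,33,33),'side':(303,156,30,22)},lambda i:(np.clip(1-sat(i)/0.25,0,1),),brk,g(S['top'],(338,217),12)+[2.0],[8,8,8,.2])
go('jig',{'top':(165,165,55,55),'side':(203,224,62,60)},
   lambda i:((lambda y:(y,y*np.clip((.83-i[...,1]/(i[...,0]+1))/.22,0,1)))(np.clip((i[...,0]-i[...,2]-20)/70,0,1)*(i[...,0]>i[...,2]))),
   jig,g(S['top'],(195,195),65)+[2.0-.2],[10,10,10,.2])
go('btn',{'top':(244,168,25,25),'side':(236,190,32,26)},lambda i:(np.clip((i[...,1]-i[...,0]-20)/80,0,1),),cyl,g(S['top'],(256,180),65)+[58],[5,5,5,5])
E
python3 f0.py
```

```text
bracket ('top', 'side') [ 479.714 -286.361   17.71     2.346] 229.62
bracket ('top',) [ 479.35  -284.887   17.71     3.528] 3.89
bracket ('side',) [ 479.957 -288.27    17.71     2.293] 104.47
jig ('top', 'side') [556.24  234.404  66.709   1.718] 970.39
jig ('top',) [555.835 233.772  66.71    1.725] 323.23
jig ('side',) [554.862 235.819  66.712   1.705] 643.3
btn ('top', 'side') [615.013   8.495  71.214  66.286] 1.33
btn ('top',) [615.012   8.64   71.214  66.286] 0.65
btn ('side',) [614.884   8.443  71.214  66.286] 0.6
```

```bash
sed -i "s/+\[2.0\]/+[.39]/; s/+\[2.0-.2\]/+[.25]/" f0.py; python3 f0.py
```

```text
bracket ('top', 'side') [ 4.79259e+02 -2.86002e+02  1.40270e+01  3.83000e-01] 51.38
bracket ('top',) [ 4.79759e+02 -2.85681e+02  1.40270e+01  3.76000e-01] 3.01
bracket ('side',) [ 4.78084e+02 -2.86739e+02  1.40270e+01  4.04000e-01] 45.87
jig ('top', 'side') [5.55663e+02 2.34188e+02 6.66090e+01 2.48000e-01] 63.14
jig ('top',) [5.56154e+02 2.34243e+02 6.66090e+01 2.54000e-01] 10.39
jig ('side',) [5.55286e+02 2.34151e+02 6.66090e+01 2.39000e-01] 49.73
btn ('top', 'side') [615.013   8.495  71.214  66.286] 1.33
btn ('top',) [615.012   8.64   71.214  66.286] 0.65
btn ('side',) [614.884   8.443  71.214  66.286] 0.6
```

Request:
servo_tool(
  deltas=[
    [[3.25,3.71,-0.8,0.85,0],[3.25,3.71,-0.8,0.85,0],[3.25,3.71,-0.8,0.85,0],[3.25,3.71,-0.8,0.85,0],[3.25,3.71,-0.8,0.85,0],[3.25,3.71,-0.8,0.85,0],[3.25,3.71,-0.8,0.85,0],[3.25,3.71,-0.8,0.85,0],[3.25,3.71,-0.8,0.85,0],[3.25,3.71,-0.8,0.85,0]],
  ],
  force=40,
)

```text
time: 2.25
position: [480.5, -285.0, 151.3]
eef_rot: [3.085, 0.593, 0.001]
force: [0.3, 0.2, 0.8]
finger_gap: 85.2
finger_force: 0.0
```

Request:
servo_tool(
  deltas=[
    [[-0.05,-0.05,-2.4,0,0],[-0.05,0,-2.5,0,0],[0,0,-2.5,0,0],[0,0,-2.5,0,0],[0,0,-1.5,0,0],[0,0,-1.0,0,0],[0,0,0,0,0],[0,0,0,0,0.5],[0,0,0,0,0.8],[0,0,0,0,1]],
  ],
)

```text
time: 3.5
position: [478.6, -286.7, 27.7]
eef_rot: [3.085, 0.592, 0.001]
force: [-0.3, 0.4, 1.0]
finger_gap: 32.3
finger_force: 0.0
```

Request:
servo_tool(
  deltas=[
    [[0,0,0,0,1],[0,0,0,0,1],[0,0,0,0,1],[0,0,0,0,1],[0,0,0,0,1],[0,0,0,0,1],[0,0,0,0,1],[0,0,0.3,0,1],[0,0,0.7,0,1],[0,0,1.0,0,1]],
  ],
)

```text
time: 4.75
position: [478.1, -286.4, 47.5]
eef_rot: [-3.085, -0.592, 0.001]
force: [0.0, 0.7, -3.5]
finger_gap: 9.3
finger_force: 38.9
```

Request:
servo_tool(
  deltas=[
    [[0,0,3,0,1],[0,0,5,0,1],[0.1,1,4,0,1],[0.4,3,2,-1,1],[0.6,4.5,0,-1,1],[0.6,4.5,0,-1,1],[0.6,4.5,0,-1,1],[0.6,4.5,0,-1,1],[0.6,4.5,0,-1,1],[0.6,4.5,0,-1,1]],
  ],
  force=40,
)

```text
time: 6.0
position: [519.3, 24.8, 187.9]
eef_rot: [3.116, 0.401, 0.001]
force: [0.5, -0.0, -3.9]
finger_gap: 9.4
finger_force: 39.4
```

Request:
servo_tool(
  deltas=[
    [[0.6,4.5,0,-0.5,1],[0.6,4.5,0,0,1],[0.6,4.5,0,0,1],[0.6,3.5,0,0,1],[0.5,2.5,-0.5,0,1],[0,1,-1,0,1],[0,0.3,-1.5,0,1],[0,0,-1,0,1],[0,0,0,0,1],[0,0,0,0,1]],
  ],
)

```text
time: 7.25
position: [548.7, 230.7, 147.5]
eef_rot: [3.117, 0.387, 0.0]
force: [-0.2, -0.9, -3.5]
finger_gap: 9.3
finger_force: 39.3
```

```bash
python3 - <<'E'
from fit import *
import pickle
S={n:r.snapshot(n) for n in('top','side')}; pickle.dump(S,open('s1.pkl','wb'))
d=np.array([.969,.247,0]); t=np.array(r.state()['position'])
out=[]
for n,c in(('top',(195,190)),('side',(238,235))):
    w=32;k=9;im=cv2.resize(S[n]['color'][c[1]-w:c[1]+w,c[0]-w:c[0]+w,::-1],None,fx=k,fy=k,interpolation=cv2.INTER_NEAREST)[:,:].copy()
    P=boxp(80,60,0,8)@rz(.248).T+t+[0,0,-15.7]+1.2*d
    q=((proj(S[n],P)-[c[0]-w,c[1]-w]+.5)*k).astype(int)
    for i in range(8):
        for j in range(i):
            if bin(i^j).count('1')==1: cv2.line(im,tuple(map(int,q[i])),tuple(map(int,q[j])),(255,0,255),1)
    out.append(im[:,88:-88])
cv2.imwrite('pics/m1.png',np.hstack(out)[:, :800])
E
```

```text
(no output)
```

View pics/m1.png

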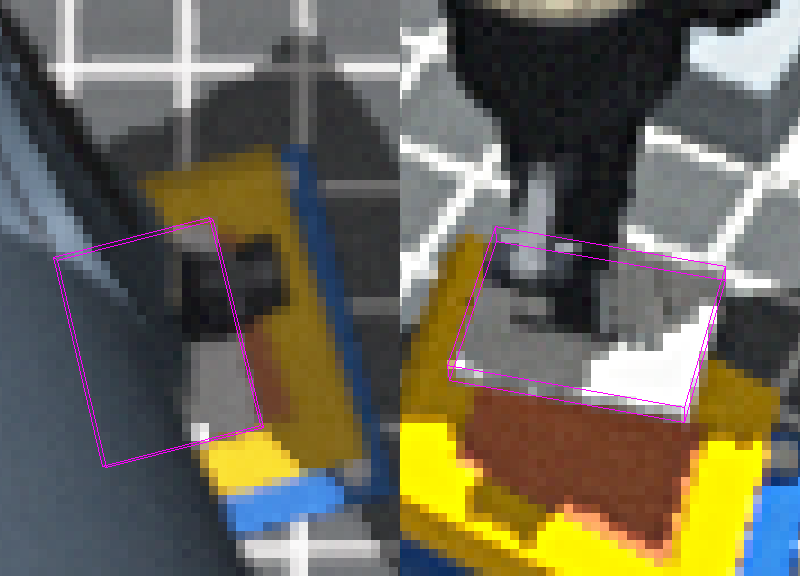

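Request:
servo_tool(
  deltas=[
    [[-0.03,0.15,-1,0,1],[0,0,-1,0,1],[0,0,-0.8,0,1],[0,0,-0.5,0,1],[0,0,-0.4,0,1],[0,0,-0.3,0,1],[0,0,-0.2,0,1],[0,0,0,0,1],[0,0,0,0,1],[0,0,0,0,1]],
  ],
  force=25,
)

```text
time: 8.6
position: [548.2, 232.9, 105.4]
eef_rot: [-3.117, -0.389, -0.0]
force: [-0.5, 0.2, -4.1]
finger_gap: 9.3
finger_force: 39.5
```

Request:
servo_tool(
  deltas=[
    [[0,0,-0.1,0,1],[0,0,-0.1,0,1],[0,0,-0.1,0,1],[0,0,-0.1,0,1],[0,0,-0.1,0,1],[0,0,-0.1,0,1],[0,0,-0.1,0,1],[0,0,0,0,1],[0,0,0,0,1],[0,0,0,0,1]],
  ],
  force=20,
)

```text
time: 9.85
position: [548.1, 232.9, 99.1]
eef_rot: [-3.117, -0.389, -0.001]
force: [-3.3, -2.2, 4.7]
finger_gap: 9.3
finger_force: 40.9
```

Request:
servo_tool(
  deltas=[
    [[-0.08,-0.02,-0.12,0,1],[-0.08,-0.02,-0.12,0,1],[-0.08,-0.02,-0.12,0,1],[-0.08,-0.02,-0.12,0,1],[-0.08,-0.02,-0.12,0,1],[0,0,0,0,1],[0,0,0,0,1],[0,0,0,0,1],[0,0,0,0,1],[0,0,0,0,1]],
  ],
  force=20,
)

```text
time: 11.1
position: [544.7, 232.0, 93.5]
eef_rot: [-3.117, -0.389, -0.003]
force: [-3.0, -1.5, 8.2]
finger_gap: 9.4
finger_force: 42.3
```

Request:
servo_tool(
  deltas=[
    [[-0.08,-0.02,-0.13,0,1],[-0.08,-0.02,-0.13,0,1],[-0.08,-0.02,-0.13,0,1],[-0.06,-0.02,-0.13,0,1],[-0.05,-0.01,-0.13,0,1],[-0.05,-0.01,-0.13,0,1],[0,0,0,0,1],[0,0,0,0,1],[0,0,0,0,1],[0,0,0,0,1]],
  ],
  force=20,
)

```text
time: 12.35
position: [540.7, 231.1, 85.6]
eef_rot: [-3.117, -0.389, -0.003]
force: [-3.3, -2.0, 7.3]
finger_gap: 9.6
finger_force: 43.9
```

```bash
python3 - <<'E'
from fit import *
s=r.snapshot('side');c=(235,240);w=32
cv2.imwrite('pics/m2.png',cv2.resize(s['color'][c[1]-w:c[1]+w,c[0]-w:c[0]+w,::-1],None,fx=9,fy=9,interpolation=cv2.INTER_CUBIC))
E
```

```text
(no output)
```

View pics/m2.png

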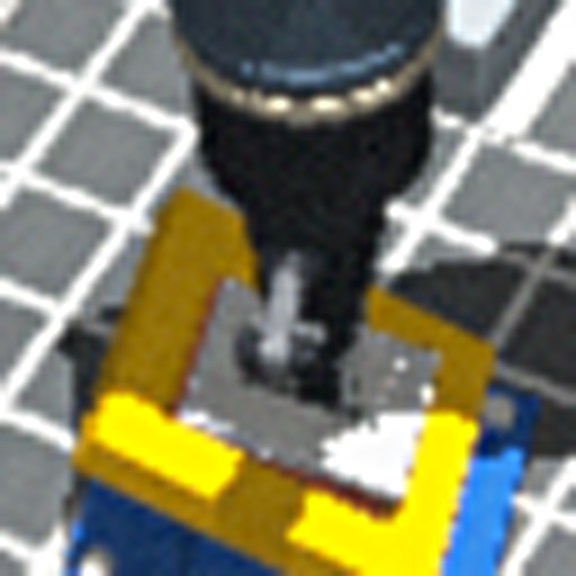

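Request:
servo_tool(
  deltas=[
    [[-0.04,-0.01,-0.12,0,1],[-0.04,-0.01,-0.12,0,1],[-0.04,-0.01,-0.12,0,1],[-0.04,-0.01,-0.12,0,1],[-0.03,-0.01,-0.12,0,1],[0,0,0,0,1],[0,0,0,0,1],[0,0,0,0,1],[0,0,0,0,1],[0,0,0,0,1]],
  ],
  force=20,
)

```text
time: 13.65
position: [538.7, 230.5, 79.6]
eef_rot: [-3.117, -0.389, -0.003]
force: [-3.7, -1.0, 7.7]
finger_gap: 9.4
finger_force: 45.8
```

Request:
servo_tool(
  deltas=[
    [[-0.03,-0.01,-0.1,0,1],[-0.03,-0.01,-0.1,0,1],[-0.03,-0.01,-0.1,0,1],[-0.02,-0.01,-0.08,0,1],[0,0,0,0,1],[0,0,0,0,1],[0,0,0,0,1],[0,0,0,0,1],[0,0,0,0,1],[0,0,0,0,1]],
  ],
  force=20,
)

```text
time: 14.9
position: [537.8, 230.3, 75.9]
eef_rot: [-3.117, -0.388, -0.003]
force: [-3.0, -1.6, 7.6]
finger_gap: 9.6
finger_force: 47.0
```

Request:
servo_tool(
  deltas=[
    [[-0.01,0,-0.07,0,1],[-0.01,0,-0.07,0,1],[-0.01,0,-0.07,0,1],[0,0,0,0,1],[0,0,0,0,1],[0,0,0,0,1],[0,0,0,0,1],[0,0,0,0,1],[0,0,0,0,1],[0,0,0,0,1]],
  ],
  force=20,
)

```text
time: 16.15
position: [537.4, 230.2, 73.7]
eef_rot: [-3.117, -0.389, -0.003]
force: [-2.6, -1.9, 7.7]
finger_gap: 9.2
finger_force: 47.7
```

```bash
python3 - <<'E'
from fit import *
s=r.snapshot('side');c=(235,247);w=25
cv2.imwrite('pics/m3.png',cv2.resize(s['color'][c[1]-w:c[1]+w,c[0]-w:c[0]+w,::-1],None,fx=11,fy=11,interpolation=cv2.INTER_CUBIC))
E
```

```text
(no output)
```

View pics/m3.png

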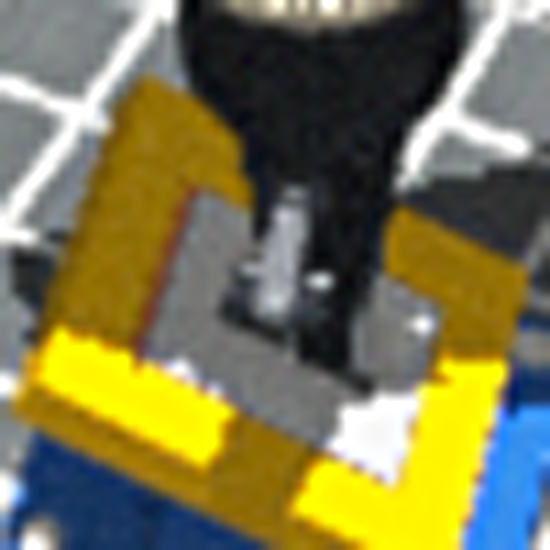

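Request:
servo_tool(
  deltas=[
    [[0,0,-0.05,0,1],[0,0,-0.05,0,1],[0,0,-0.05,0,1],[0,0,0,0,1],[0,0,0,0,1],[0,0,0,0,1],[0,0,0,0,1],[0,0,0,0,1],[0,0,0,0,1],[0,0,0,0,1]],
  ],
  force=20,
)

```text
time: 17.45
position: [537.4, 230.1, 73.4]
eef_rot: [-3.117, -0.388, -0.004]
force: [-7.2, -3.0, 21.9]
finger_gap: 9.2
finger_force: 50.0
```

Request:
servo_tool(
  deltas=[
    [[0,0,0.08,0,1],[0,0,0,0,1],[0,0,0,0,0.85],[0,0,0,0,0.75],[0,0,0,0,0.6],[0,0,0,0,0.6],[0,0,0,0,0.6],[0,0,0,0,0.6],[0,0,0,0,0.6],[0,0,0,0,0.6]],
  ],
)

```text
time: 18.7
position: [536.8, 230.0, 71.9]
eef_rot: [-3.117, -0.389, 0.0]
force: [0.6, 0.1, 0.2]
finger_gap: 34.0
finger_force: 0.0
```

Request:
servo_tool(
  deltas=[
    [[0,0,1,0,0.6],[0,0,3,0,0.6],[0,0,3,0,0.6],[0,0,3,0,0.6],[0.4,-4,0,0,0.8],[0.6,-6,0,0,1],[0.6,-6,0,0,1],[0.6,-6,0,0,1],[0,0,0,0,1],[0,0,0,0,1]],
  ],
)

```text
time: 19.95
position: [558.9, 10.3, 172.4]
eef_rot: [-3.117, -0.388, -0.001]
force: [1.2, 0.2, 0.7]
finger_gap: 0.0
finger_force: 0.0
```

```bash
python3 - <<'E'
from fit import *
import pickle
S={n:r.snapshot(n) for n in('top','side')}; pickle.dump(S,open('s2.pkl','wb'))
out=[]
for n,c in(('top',(195,195)),('side',(236,255))):
    w=25;k=8;im=cv2.resize(S[n]['color'][c[1]-w:c[1]+w,c[0]-w:c[0]+w,::-1],None,fx=k,fy=k,interpolation=cv2.INTER_NEAREST)
    R=rz(.248)@Ry;P=boxp(80,60,0,8)@R.T+[556,234.2,65.5]
    q=((proj(S[n],P)-[c[0]-w,c[1]-w]+.5)*k).astype(int)
    for i in range(8):
        for j in range(i):
            if bin(i^j).count('1')==1: cv2.line(im,tuple(map(int,q[i])),tuple(map(int,q[j])),(255,0,255),1)
    out.append(im)
cv2.imwrite('pics/m4.png',np.hstack(out))
E
```

```text
(no output)
```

View pics/m4.png

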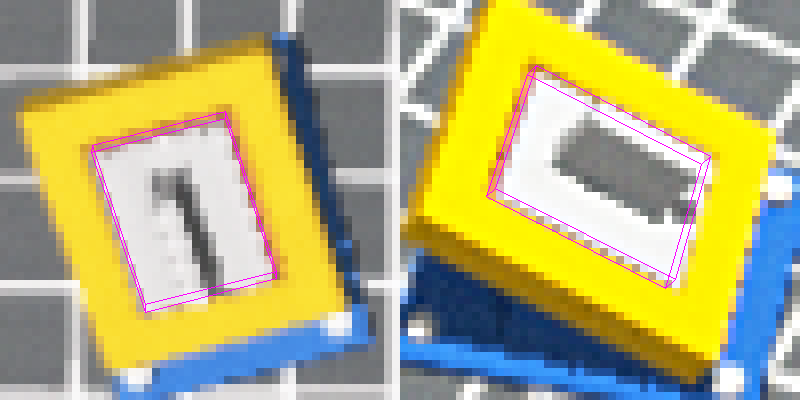

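```bash
python3 - <<'E'
from fit import *
import pickle
S=pickle.load(open('s2.pkl','rb'))
B={'top':(178,172,36,40),'side':(215,232,42,40)}
pj=np.array([555.7,234.2,65.8]);R=rz(.248)@Ry
T={}
for n in B:
    i=img(S[n],B[n]);T[n]=(np.clip(1-(1-i[...,2]/(i.max(-1)+1))/.5,0,1))
    b,_=jig(S[n],B[n],np.r_[pj,.248]);T[n]=T[n]*cv2.erode((dn(b,B[n])>.9).astype('uint8'),np.ones((3,3)))
def c(p):
    e=0
    Rb=R@cv2.Rodrigues(np.array([0,p[3],0]))[0]@rz(p[4])
    o=pj+R@p[:3]
    for n in B: e+=((dn(brk(S[n],B[n],o,Rb),B[n])-T[n])**2).sum()
    return e
for p0 in ([-2,0,0,0,0],[-5,1,1,.05,0]): print(*run(c,np.array(p0,float),[3,3,3,.06,.06]))
d=np.array([.969,.247,0])
E
```

```text
[-1.85572269  0.96703303  0.76672634 -0.02199708  0.01255347] 25.751223708404623
[-1.89348339  1.0900969   0.53662387 -0.02697299  0.01140444] 26.0612707668579
```

Request:
servo_tool(
  deltas=[
    [[2.8,-0.1,0,0,1],[2.8,-0.08,0,0,1],[0,0,-2,0,1],[0,0,-4,0,1],[0,0,-3,0,1],[0,0,-0.7,0,1],[0,0,-0.3,0,1],[0,0,-0.3,0,1],[0,0,-0.3,0,1],[0,0,0,0,1]],
  ],
)

```text
time: 21.3
position: [615.6, 8.8, 66.6]
eef_rot: [-3.117, -0.389, -0.003]
force: [0.7, 4.2, 4.9]
finger_gap: -0.5
finger_force: 2.3
```

Request:
servo_tool(
  deltas=[
    [[0,0,-0.15,0,1],[0,0,-0.15,0,1],[0,0,-0.15,0,1],[0,0,0,0,1],[0,0,0,0,1],[0,0,0,0,1],[0,0,0,0,1],[0,0,0,0,1],[0,0,0,0,1],[0,0,0,0,1]],
  ],
)

```text
time: 22.55
position: [615.8, 8.8, 65.5]
eef_rot: [-3.117, -0.389, -0.006]
force: [-11.1, 2.5, 41.8]
finger_gap: 0.2
finger_force: 20.5
```

Request:
servo_tool(
  deltas=[
    [[0,0,0.3,0,1],[0,0,1,0,1],[0,0,3,0,1],[0,0,4,0,1],[0,0,3,0,1],[0,0,0,0,1],[0,0,0,0,1],[0,0,0,0,1],[0,0,0,0,1],[0,0,0,0,1]],
  ],
)

```text
time: 23.8
position: [614.6, 8.2, 173.9]
eef_rot: [-3.117, -0.389, 0.001]
force: [0.1, -0.2, 0.5]
finger_gap: 0.1
finger_force: 0.0
```

```bash
python3 - <<'E'
from fit import *
s=save('side','end.png'); st=r.state(); print(st['time'],st['position'],st['force'])
B=(236,190,32,26);i=img(s,B);t=np.clip((i[...,1]-i[...,0]-20)/80,0,1)
for z in(71.2,68,64.2): print(z,((dn(cyl(s,B,np.array([615,8.5,z,min(66.3,z-.1)])),B)-t)**2).sum())
E
```

```text
23.85 [614.69309859   8.19792163 174.05181506] [0.12240533 0.0227267  0.4900699 ]
71.2 11.86408203125
68 8.83615234375
64.2 9.379609375
```

View pics/end.png

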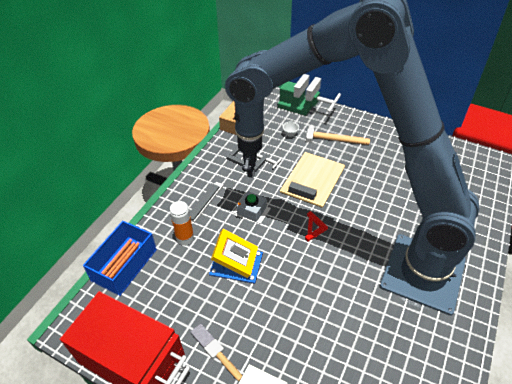

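Request:
servo_tool(
  deltas=[
    [[0.6,-2.35,0,0,0.6],[0,0,-1,0,0.6],[0,0,-3,0,0.6],[0,0,-3,0,0.6],[0,0,-2,0,0.6],[0,0,-1,0,0.6],[0,0,-0.4,0,0.6],[0,0,0,0,0.6],[0,0,0,0,0.6],[0,0,0,0,0.6]],
  ],
)

```text
time: 25.1
position: [621.2, -15.1, 71.1]
eef_rot: [-3.117, -0.389, -0.002]
force: [-1.0, 1.1, 1.2]
finger_gap: 34.0
finger_force: 1.0
```

Request:
servo_tool(
  deltas=[
    [[0,0,-0.1,0,0.6],[0,0,-0.1,0,0.6],[0,0,-0.1,0,0.6],[0,0,-0.1,0,0.6],[0,0,0,0,0.6],[0,0,0,0,0.6],[0,0,0,0,0.6],[0,0,0,0,0.6],[0,0,0,0,0.6],[0,0,0,0,0.6]],
  ],
)

```text
time: 26.35
position: [621.1, -15.2, 66.5]
eef_rot: [-3.117, -0.389, -0.001]
force: [2.5, 2.3, 3.7]
finger_gap: 33.9
finger_force: 2.1
```

Request:
servo_tool(
  deltas=[
    [[0,0,-0.1,0,0.6],[0,0,-0.1,0,0.6],[0,0,0,0,0.6],[0,0,0,0,0.6],[0,0,0,0,0.6],[0,0,0,0,0.6],[0,0,0,0,0.6],[0,0,0,0,0.6],[0,0,0,0,0.6],[0,0,0,0,0.6]],
  ],
)

```text
time: 27.6
position: [621.2, -15.2, 65.2]
eef_rot: [3.117, 0.389, 0.002]
force: [1.4, 2.5, 12.8]
finger_gap: 34.4
finger_force: 5.9
```

Request:
servo_tool(
  deltas=[
    [[0,0,-0.1,0,0.6],[0,0,-0.1,0,0.6],[0,0,0,0,0.6],[0,0,0,0,0.6],[0,0,0,0,0.6],[0,0,0,0,0.6],[0,0,0,0,0.6],[0,0,0,0,0.6],[0,0,0,0,0.6],[0,0,0,0,0.6]],
  ],
)

```text
time: 28.85
position: [621.3, -15.2, 64.8]
eef_rot: [3.117, 0.389, 0.003]
force: [-4.4, 2.3, 27.8]
finger_gap: 34.5
finger_force: 14.1
```

Request:
servo_tool(
  deltas=[
    [[0,0,0.4,0,0.6],[0,0,1,0,0.6],[0,0,3,0,0.6],[0,0,4,0,0.6],[0,0,3,0,0.6],[-2,-3,0,0,0.6],[-3,-4,0,0,0.6],[0,0,0,0,0.6],[0,0,0,0,0.6],[0,0,0,0,0.6]],
  ],
)

```text
time: 30.1
position: [571.0, -84.2, 176.1]
eef_rot: [-3.117, -0.391, 0.001]
force: [1.1, 0.1, 1.1]
finger_gap: 34.4
finger_force: 0.0
```

```bash
python3 -c "
from bench import r
s=r.state();print(s['time'],s['position'],s['force']);print(r.sign_off())"
```

```text
30.1 [571.00475779 -84.23857967 176.11422915] [1.09264682 0.08298245 1.10834343]
the job is handed in; nothing more can be done
None
```

The bracket is seated rib up in the pocket and let go (image fit: about 2 mm off centre, under 0.03 rad of tilt), the start button was pressed to its stop twice and released, and the job was handed in at 30 s; sign-off returned no verdict.

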